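Clear the puck game and shut its clear cover

ROBOT

A 6-joint arm with a two-finger parallel gripper is mounted at the origin on the work surface. World frame = base frame: x ahead of the robot, y to its left, z up, the work surface at z = 0. Lengths are in m, angles in rad, forces in N, time in s.
With the tool pointing down it reaches from about 0.35 to 0.875 m from the base axis. Payload 4.2 kg.
Tool frame: the origin (TCP) lies on the centre line of the jaws, within the pads' length; the fingertips stand 19 mm ahead of it and the grasp point (between the pads) is the TCP; z points along the fingers, y is the line along which they close (so a half turn about z gives the same grasp; the last joint's range is limited). The gripper opens to 87 mm and grips with 3 to 60 N. Pads are 19 mm wide; open, the fingers measure 117 mm over their backs; the gripper's body (75 mm by 190 mm) begins 51 mm behind the grasp point.
Start: joints at [-0.905, 0.385, 0.008, 0, -1.194, -0.259], TCP at [0.247, -0.574, 0.242] pointing down, gripper open.
Joint ranges: [-3.14, 3.14], [-1.21, 2.06], [-1.07, 1.41], [-3.16, 2.05], [-2.99, -0.16], [-3.1, 3.1]. Speed limits (rad/s): [2.79, 2.79, 3.14, 3.14, 3.14, 3.14].

INTERFACE

Orientations are given as a 3x3 rotation matrix whose columns are the frame's x, y, z axes.
In Python, from plant import arm gives the robot as it stands. The module is installed in compiled form; this text tells all that it offers.
- The arm moves only by the tool arm_command, never from a script. Its arguments are lists of equal length, an entry for each row: "fingers": the closure, from -1 (fully open) to 1 (shut); "translation": the shift along the world's x, y, z scaled (see below), a list of three; "turn": the turn about the world's z scaled (see below). A call has 1 to 8 rows; each row is the pose to reach, as a shift and turn from the pose commanded when the call began, turning the shorter way round; what a row does not reach only later rows make up. The controller multiplies each number of a shift by 1000 mm and each number of a turn by pi rad. A row lasts 1/10 s, in which the tool goes at most 50 mm and 8.59 degrees, less where a joint would pass 70% of its speed; a pose out of reach is approached as far as the arm can. A call with a number of a shift or a turn outside -1 to 1 is refused whole. A call with a gripper value outside its range is refused whole. The fingers move at their own pace and stop on an object; "newtons" is the grip in N (left out, the last holds). Time passes only in rows, so rows that repeat a pose let the fingers close. It gives the time, the measured TCP pose, the force, the opening and the grip force at its end, in the units of the state.
- arm.state(): the state, without advancing time (a new reading comes with each control period).
- arm.grab_frame(name): name is "scene" or "side" or "wrist"; returns (picture, depth): 384x512x3 uint8, red, green, blue; 384x512 float32, m along the optical axis (not along the pixel's ray), 0 where there is no reading.
- arm.camera_model(name): a dict with "mtx" (3x3 intrinsics, pixels), "k1" (the pictures are not rectified: a ray, as slopes to the right and down, at radius r is drawn at 1 + k1 r^2 times it, then the intrinsics apply), "cam_to_world" (4x4, takes a point from camera to world coordinates). Camera axes: x right, y up, looking along -z (the intrinsics and any distortion apply to the point x, -y, -z); pixel columns grow to the right and rows downward; lengths in m; the calibration is good to about 2 mm. A picture is of the moment at which its call begins: read the wrist's pose just before it. camera_model takes no time and is no camera call; for the wrist camera it gives the pose at the moment of the call.
- arm.finish_job(): hands the job in; it is judged then, once.
The state is a dict: "t": time; "qpos": joint angles; "qd": joint speeds; "effort": joint torques, N m; "eef_pos": TCP position; "tcp_rot": TCP orientation; "wrist_force": force on the tool from outside, world axes, zero at the start; "wrist_torque": the same for the moment, N m; "gripper_width": finger opening in m; "gripper_force": force on a finger pad.
Only numpy, scipy, OpenCV 4.12 (cv2) and the standard library are available. Lean on these libraries where they do the work, as an engineer would, in place of code of your own. Each camera call takes 0.05 s, during which the arm holds its last target. There are 200 camera calls.

TASK

Put the little puck game away: lift its clear hinged cover gently up onto its stop, then take the wooden scraper block by its slanting handle and with it push all five steel pucks off the board into the sunk gutter at the hinge end, without touching the pucks with the fingers. Stand the scraper back in the middle of the round cork trivet and let go of it, then lower the cover gently until it is fully shut, without letting it drop. Leave the jar candle, the bottle and the remote control where they are.

Things in the scene. Friction and masses are not known exactly. Their poses are not given: they have to be found in the camera images.
- case: Fixed wooden puck game, mm: 230 long (x, from the open front on the right to the hinge end on the left as the robot sees it), 166 wide, 70 high; origin: centre of underside. Board top 45 up, x -115 to 40, 150 wide between side rails 8 thick, 70 high; no front wall. Gutter x 40 to 105, 150 wide, floor 10 up; far wall 10 thick, 70 high.
- gutter (a point): Centre of the gutter's floor: 72.5 ahead of the case's origin along its x, 10 up. Axes as the case.
- lid (a joint): Cover angle: 0 shut on the rails, 1.05 rad open at its hard stop, where it still leans over the gutter and most of the board: work there with the gripper tilted back towards the open front. About 300 g, friction hinge 0.25 N m: it stays by itself at the stop, but below about 55 degrees it may fall and slam.
- lid_hinge (a point): Middle of the cover's hinge axis (along y): 115 mm ahead of the case's origin, 70.5 up. Axes turn with the cover; when shut they are those of the case.
- lid_tab (a point): Grip point of the cover's wooden tab, 258 mm from the hinge, 5 above the cover's underside. Cover: clear panel in a 7 mm aluminium frame, 230 long x 166 wide; tab 26 wide (y), 10 thick, 46 beyond the middle of the front edge; this point is 28 beyond that edge. Pinched across its width the tab can pivot in the fingers. Axes turn with the cover, x from tab to hinge.
- scraper: Loose wooden block, about 250 g: bar 36 (x) x 130 (y) x 24 mm high; from the middle of its top a handle 26 wide (y), 18 thick, 75 long leans back 35 degrees from vertical towards the block's -x (end 88 up). Origin: centre of underside, z up. Its +x side is the pushing face. Starts on the trivet, handle leaning roughly to the robot's right (-y).
- scraper_grip (a point): Grip point in the handle, on its axis, 42 along it from the bar's top: 24 behind (-x) and 56 above the scraper's origin. Axes as the scraper (not tilted).
- trivet: Fixed round cork trivet, 190 diameter, 6 thick, origin at the centre of its underside on the table. It lies to the left (hinge side) or the right of the game; on the left, the open cover, its tab then 315 above the table, stands between it and the board.
- puck1: Loose steel puck, 26 diameter x 6 high, 20 g, lying flat on the board under the shut cover; all five are alike. Origin: centre of its underside.
- puck2: Loose steel puck, 26 diameter x 6 high, 20 g, lying flat on the board under the shut cover; all five are alike. Origin: centre of its underside.
- puck3: Loose steel puck, 26 diameter x 6 high, 20 g, lying flat on the board under the shut cover; all five are alike. Origin: centre of its underside.
- puck4: Loose steel puck, 26 diameter x 6 high, 20 g, lying flat on the board under the shut cover; all five are alike. Origin: centre of its underside.
- puck5: Loose steel puck, 26 diameter x 6 high, 20 g, lying flat on the board under the shut cover; all five are alike. Origin: centre of its underside.
- candle: Bystander: jar candle with a metal cap, 72 diameter x 85 high, on the other side of the game from the trivet. Origin: centre of the underside.
- bottle: Bystander: green drinking bottle, 72 diameter x 200 high. Origin: centre of the underside.
- remote: Bystander: black remote control, 160 x 44 x 16 high. Origin: centre of the underside, x along its length.
There are look-alikes about, which are no part of the job. There is more than one size of the trivet; the job needs the larger. Of the things that look like the scraper, the larger one is meant.

How it is judged:
By the outcome, as a careful person would: the job done as asked, in the order asked, and still so for the second after the job is handed in, with the robot touching nothing.
It also fails if it takes over 72 s, if anything falls off the work surface, if the arm or the gripper's body presses on something with over 40 N, if the wrist force passes 120 N, or if a joint passes its speed limit or range.

## Working session

There is one attempt and no reset: what is moved stays moved. The work goes in short steps, Python scripts to look and compute and a tool call to move; the robot and the scene stay as the last step left them, time stands still between calls to the robot, and variables do not carry over. Pictures are saved under pics/ and viewed, at most 10 in all, crops included, and the job is handed in when it is done.

Besides the shell and the picture viewer there is one more tool, called after "Emit:" by a JSON object that holds its "op" and its "data". arm_command: Moves the arm, as the interface text tells. Its arguments: {"type":"object","properties":{"fingers":{"type":"array"},"translation":{"type":"array"},"turn":{"type":"array"},"newtons":{"type":"number"}},"required":["fingers","translation","turn"]}

```bash
mkdir -p pics
cat > h.py <<'E'
import numpy as np, cv2
from plant import arm
def snap(n):
    m=arm.camera_model(n); im,d=arm.grab_frame(n); return im,d,m
def ray(m,u,v):
    K=np.array(m['mtx']); T=np.array(m['cam_to_world'])
    p=cv2.undistortPoints(np.array([[[u,v]]],float),K,np.array([m['k1'],0,0,0,0.]))[0,0]
    return T[:3,3], T[:3,:3]@np.array([p[0],-p[1],-1.])
def onz(m,u,v,z):
    o,r=ray(m,u,v); return o+r*(z-o[2])/r[2]
def atd(m,u,v,d):
    o,r=ray(m,u,v); return o+r*d
def proj(m,P):
    T=np.array(m['cam_to_world']); c=T[:3,:3].T@(np.asarray(P)-T[:3,3]); x,y=c[0]/-c[2],-c[1]/-c[2]
    s=1+m['k1']*(x*x+y*y); q=np.array(m['mtx'])@[x*s,y*s,1]; return q[:2]
def save(n,im): cv2.imwrite('pics/'+n+'.png',im[:,:,::-1])
E
python3 - <<'E'
from h import *
for n in('scene','side'):
    im,d,m=snap(n); save(n+'0',im); np.savez('pics/'+n+'0.npz',im=im,d=d)
    print(n,m['mtx'],m['k1'],np.round(m['cam_to_world'],3).tolist())
a=cv2.imread('pics/scene0.png');b=cv2.imread('pics/side0.png')
E
```

```text
scene [[386.21611397   0.         255.78491395]
 [  0.         386.21611397 192.89740503]
 [  0.           0.           1.        ]] -0.06907933438739436 [[0.615, -0.589, 0.525, 1.242], [0.789, 0.459, -0.408, -0.607], [-0.001, 0.665, 0.747, 1.024], [0.0, 0.0, 0.0, 1.0]]
side [[388.46130004   0.         253.09124182]
 [  0.         388.46130004 188.57997972]
 [  0.           0.           1.        ]] -0.10696135268449668 [[-0.772, 0.35, -0.531, -0.134], [-0.636, -0.444, 0.631, 0.751], [-0.015, 0.825, 0.565, 0.802], [0.0, 0.0, 0.0, 1.0]]
```

View pics/scene0.png

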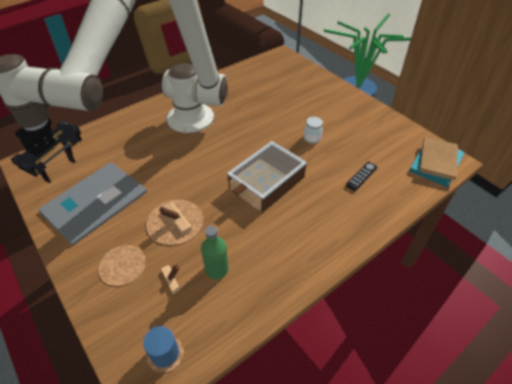

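View pics/side0.png

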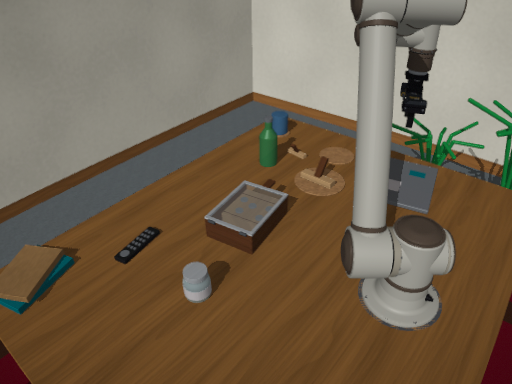

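Run:
```python
import cv2,numpy as np
a=cv2.imread('pics/scene0.png')[138:252,142:312]; b=cv2.imread('pics/side0.png')[145:255,195:350]
cv2.imwrite('pics/c1.png',cv2.resize(a,(800,536),interpolation=cv2.INTER_CUBIC))
cv2.imwrite('pics/c2.png',cv2.resize(b,(800,568),interpolation=cv2.INTER_CUBIC))
```

```text
(no output)
```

View pics/c1.png

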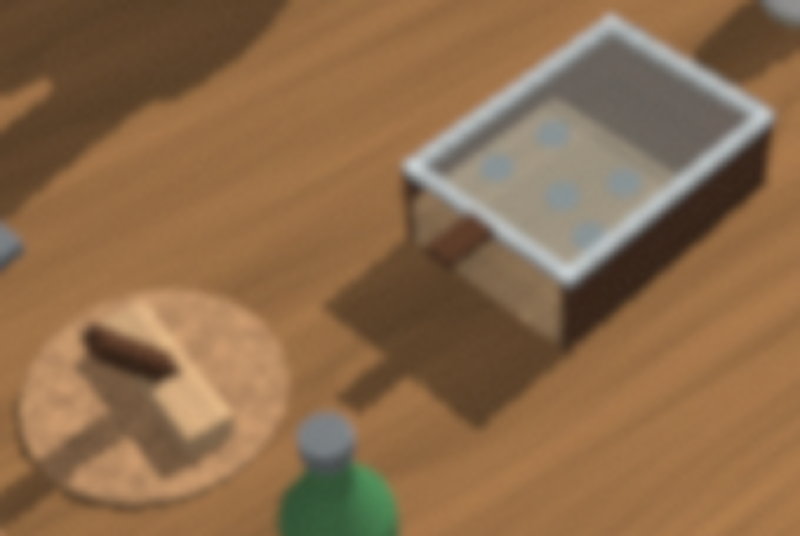

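View pics/c2.png

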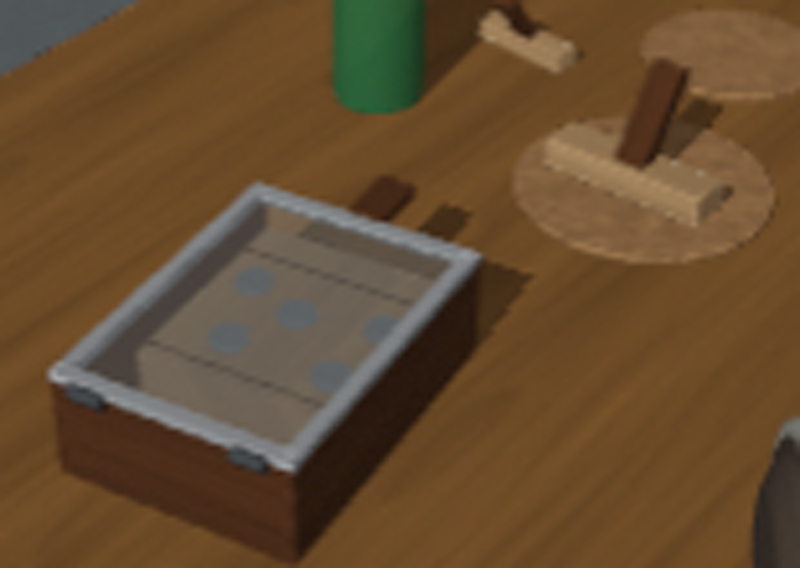

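```bash
python3 - <<'E'
from h import *
ms,md=arm.camera_model('scene'),arm.camera_model('side')
S=lambda p:(142+(p[0]+.5)/4.706-.5,138+(p[1]+.5)/4.706-.5)
D=lambda p:(195+(p[0]+.5)/5.161-.5,145+(p[1]+.5)/5.161-.5)
def tri(a,b):
    o1,r1=ray(ms,*a);o2,r2=ray(md,*b)
    t=np.linalg.lstsq(np.c_[r1,-r2],o2-o1,rcond=None)[0]
    p,q=o1+t[0]*r1,o2+t[1]*r2; return np.round((p+q)/2,4),round(float(np.linalg.norm(p-q)),4)
# corners: front-near(robot), hinge-near, hinge-far, front-far
sc=[(405,168),(612,14),(775,115),(568,280)]; dc=[(482,258),(295,470),(50,378),(255,185)]
for z in(.0775,):
  A=np.array([onz(ms,*S(p),z)[:2] for p in sc]);B=np.array([onz(md,*D(p),z)[:2] for p in dc])
  print(A.round(4).tolist(),B.round(4).tolist())
  for X in(A,B,(A+B)/2):
    f=X[[0,3]].mean(0);h=X[[1,2]].mean(0);w=X[[2,3]].mean(0)-X[[0,1]].mean(0)
    print('ctr',X.mean(0).round(4),'len',np.linalg.norm(h-f).round(4),'wid',np.linalg.norm(w).round(4),'ang',np.degrees(np.arctan2(*(h-f)[::-1])).round(2),np.degrees(np.arctan2(*w[::-1])).round(2)+90)
for n,a,b in zip('1234',sc,dc): print(n,tri(S(a),D(b)))
print('tab end mid',tri(S((440,255)),D((398,183))))
print('handle top',tri(S((95,338)),D((673,66))), 'handle base',tri(S((163,372)),D((635,158))))
print('bar top ends front?',tri(S((228,412)),D((558,140))))
for n,m in(('scene',ms),('side',md)):
    z=np.load('pics/%s0.npz'%n);im=z['im'];d=z['d']
    P=np.zeros(d.shape+(3,))
    for v in range(d.shape[0]):
        for u in range(d.shape[1]):
            if d[v,u]>0: P[v,u]=atd(m,u,v,d[v,u])
    np.save('pics/P_%s.npy'%n,P)
    hsv=cv2.cvtColor(im,cv2.COLOR_RGB2HSV)
E
python3 - <<'E'
import sys; sys.path.insert(0,'.')
import os; os.chdir('.')
from h import *
for n in('scene','side'):
    P=np.load('pics/P_%s.npy'%n)
    c=np.load('pics/%s0.npz'%n)['im']
    # scraper bar top & trivet top & case top by height within rough regions
    X=P[...,0];Y=P[...,1];Z=P[...,2]
    roi=(X>.25)&(X<.9)&(Y>-.6)&(Y<.4)
    for lo,hi in((.003,.009),(.026,.034),(.07,.082)):
        msk=(roi&(Z>lo)&(Z<hi)).astype(np.uint8)
        k,l,s,ct=cv2.connectedComponentsWithStats(msk)
        for i in range(1,k):
            if s[i,4]>25:
                q=P[l==i][:,:2].astype(np.float32); r=cv2.minAreaRect(q); print(n,lo,s[i,4],ct[i].round(),np.round(r[0],3),np.round(r[1],3),round(r[2],1))
E
```

```text
[[0.4457, -0.1094], [0.4062, 0.1192], [0.5709, 0.1424], [0.6039, -0.0832]] [[0.4373, -0.1022], [0.4015, 0.1241], [0.5637, 0.151], [0.6031, -0.0777]]
ctr [0.5067 0.0173] len 0.23 wid 0.1634 ang 99.06 98.69
ctr [0.5014 0.0238] len 0.2306 wid 0.166 ang 99.39 98.89
ctr [0.504  0.0205] len 0.2303 wid 0.1647 ang 99.23 98.78999999999999
1 (array([ 0.4412, -0.1073,  0.0728]), 0.0011)
2 (array([0.4036, 0.1215, 0.0746]), 0.0001)
3 (array([0.5679, 0.1466, 0.0727]), 0.0011)
4 (array([ 0.6039, -0.0811,  0.0757]), 0.0033)
tab end mid (array([ 0.5306, -0.1389,  0.077 ]), 0.0007)
handle top (array([ 0.4583, -0.3695,  0.0882]), 0.0021) handle base (array([ 0.4625, -0.3317,  0.0271]), 0.0001)
bar top ends front? (array([ 0.5196, -0.3151,  0.0279]), 0.0031)
scene 0.003 34 [350. 192.] [0.733 0.218] [0.027 0.076] 56.8
scene 0.003 42 [131. 202.] [ 0.295 -0.416] [0.015 0.093] 12.7
scene 0.003 1344 [174. 223.] [ 0.458 -0.337] [0.2 0.2] 1.6
scene 0.003 29 [268. 207.] [ 0.605 -0.057] [0.017 0.055] 6.1
scene 0.003 989 [124. 265.] [ 0.507 -0.54 ] [0.153 0.12 ] 0.4
scene 0.003 154 [176. 357.] [ 0.844 -0.561] [0.
[... 575 characters left out ...]
 [256. 248.] [0.413 0.086] [0.015 0.071] 1.3
side 0.026 31 [268. 159.] [ 0.676 -0.313] [0.069 0.03 ] 46.1
side 0.026 180 [318. 176.] [ 0.461 -0.325] [0.133 0.042] 0.4
side 0.026 30 [279. 215.] [ 0.432 -0.047] [0.004 0.115] 7.6
side 0.026 41 [260. 237.] [0.414 0.07 ] [0.005 0.103] 8.0
side 0.026 87 [227. 237.] [0.492 0.132] [0.157 0.006] 8.3
side 0.026 57 [197. 293.] [0.408 0.339] [0.07  0.028] 45.4
side 0.07 32 [280. 120.] [ 0.803 -0.561] [0.063 0.031] 40.0
side 0.07 47 [269. 149.] [ 0.676 -0.31 ] [0.067 0.028] 40.5
side 0.07 33 [322. 162.] [ 0.456 -0.352] [0.029 0.022] 30.0
side 0.07 2590 [247. 207.] [ 0.508 -0.   ] [0.169 0.285] 8.8
side 0.07 82 [196. 279.] [0.411 0.335] [0.062 0.025] 46.9
```

Run:
```python
from h import *
s=arm.state(); print(s['t'],s['eef_pos'],np.round(s['tcp_rot'],3).tolist(),s['gripper_width'])
print(np.round(arm.camera_model('wrist')['cam_to_world'],3).tolist())
```

```text
0.1 [ 0.2470814  -0.57354444  0.24056934] [[-0.918, -0.395, -0.001], [-0.395, 0.918, 0.002], [0.0, 0.002, -1.0]] 0.08716419055375997
[[-0.396, -0.881, -0.26, 0.175], [0.918, -0.379, -0.114, -0.603], [0.001, -0.284, 0.959, 0.383], [0.0, 0.0, 0.0, 1.0]]
```

Emit:
{"op": "arm_command", "data": {"fingers": [-1,-1,-1,-1,-1,-1,-1,-1], "translation": [[0.279,0.443,-0.03],[0.279,0.443,-0.03],[0.279,0.443,-0.03],[0.279,0.443,-0.03],[0.279,0.443,-0.03],[0.279,0.443,-0.03],[0.279,0.443,-0.03],[0.279,0.443,-0.03]], "turn": [0.4206,0.4206,0.4206,0.4206,0.4206,0.4206,0.4206,0.4206]}}

```text
t: 0.9
eef_pos: [0.4606, -0.2341, 0.2184]
tcp_rot: [[0.042, -0.999, -0.0], [-0.999, -0.042, 0.0], [-0.0, 0.0, -1.0]]
wrist_force: [1.3, -0.5, 0.4]
gripper_width: 0.0872
gripper_force: 0.0
```

Emit:
{"op": "arm_command", "data": {"fingers": [-1,-1,-1,-1], "translation": [[0.04,0.06,-0.01],[0.06,0.095,-0.018],[0.06,0.095,-0.018],[0.06,0.095,-0.018]], "turn": [0.03,0.035,0.035,0.035]}}

```text
t: 1.3
eef_pos: [0.5206, -0.1393, 0.1996]
tcp_rot: [[0.149, -0.989, -0.002], [-0.989, -0.149, 0.0], [-0.0, 0.002, -1.0]]
wrist_force: [0.1, -0.7, 0.5]
gripper_width: 0.0872
gripper_force: 0.0
```

Run:
```python
from h import *
s=arm.state(); print(s['t'],np.round(s['eef_pos'],4),np.round(s['tcp_rot'],3).tolist(),np.round(s['qpos'],3))
im,d,m=snap('wrist'); save('w1',im); np.savez('pics/w1.npz',im=im,d=d,T=m['cam_to_world'],K=m['mtx'],k=m['k1'])
```

```text
1.3 [ 0.5206 -0.1393  0.1996] [[0.149, -0.989, -0.002], [-0.989, -0.149, 0.0], [-0.0, 0.002, -1.0]] [ 0.04   0.275 -0.265 -0.    -1.032  0.11 ]
```

View pics/w1.png

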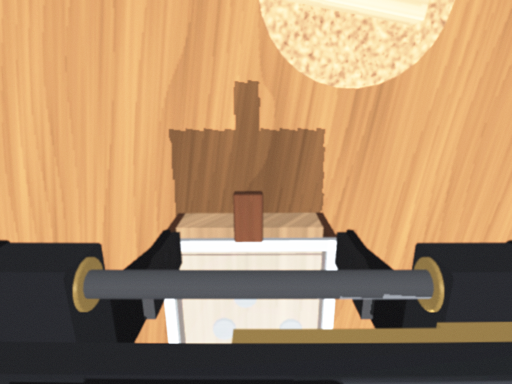

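Run:
```python
from h import *
z=np.load('pics/w1.npz');m=dict(mtx=z['K'],k1=float(z['k']),cam_to_world=z['T']);im=z['im'];d=z['d']
hsv=cv2.cvtColor(im,cv2.COLOR_RGB2HSV)
for p in((234,193),(263,193),(234,240),(263,240)): print(p,onz(m,*p,.0805).round(4))
L,R=onz(m,178,239,.0775),onz(m,333,239,.0775); print('frame',L.round(4),R.round(4),np.linalg.norm(L-R),np.degrees(np.arctan2(*(L-R)[1::-1])))
for p in((249,215),(200,246),(300,246)): print(atd(m,*p,d[p[1],p[0]]).round(4))
# case-frame refs
print(proj(m,(.526,-.121,.0755)))
```

```text
(234, 193) [ 0.5408 -0.1381  0.0805]
(263, 193) [ 0.5161 -0.1418  0.0805]
(234, 240) [ 0.5352 -0.0944  0.0805]
(263, 240) [ 0.5093 -0.0982  0.0805]
frame [ 0.5859 -0.0864  0.0775] [ 0.446  -0.1073  0.0775] 0.14139763883116208 8.49443540396118
[ 0.5252 -0.1199  0.0801]
[ 0.5654 -0.0821  0.0768]
[ 0.4746 -0.096   0.0776]
[248.38933166 211.99191741]
```

Emit:
{"op": "arm_command", "data": {"fingers": [-1,-1,-1,-1,-1,-1], "translation": [[0.006,0.013,-0.04],[0.006,0.013,-0.08],[0.006,0.013,-0.11],[0.006,0.013,-0.118],[0.006,0.013,-0.118],[0.006,0.013,-0.118]], "turn": [0,0,0,0,0,0]}}

```text
t: 1.95
eef_pos: [0.5272, -0.1289, 0.0843]
tcp_rot: [[0.145, -0.989, 0.003], [-0.989, -0.145, -0.0], [0.001, -0.003, -1.0]]
wrist_force: [0.5, 0.2, 0.2]
gripper_width: 0.0865
gripper_force: 0.0
```

Emit:
{"op": "arm_command", "data": {"fingers": [0.2,1,1,1,1], "translation": [[0,0,0],[0,0,0],[0,0,0],[0,0,0],[0,0,0]], "turn": [0,0,0,0,0], "newtons": 15}}

```text
t: 2.45
eef_pos: [0.5262, -0.128, 0.0829]
tcp_rot: [[0.146, -0.989, 0.0], [-0.989, -0.146, 0.0], [0.0, -0.0, -1.0]]
wrist_force: [0.6, -0.7, -0.0]
gripper_width: 0.0549
gripper_force: 0.0
```

Run:
```python
from h import *
r=.265
for th in [0,.06,.15,.25,.35,.45,.55,.65,.75,.85,.95,1.0,1.03,1.05,1.06]:
    # local point (−r, +5mm) rotates; TCP 9mm above tab centre constant
    x=-r*np.cos(th)+.005*np.sin(th); zz=r*np.sin(th)+.005*np.cos(th)
    dx=x+r; dz=zz-.005
    print(th,np.round([dx*-.153,dx*.988,dz],3), np.round(dx,3))
s=arm.state();print(s['eef_pos'],s['gripper_width'],s['gripper_force'],s['wrist_force'])
```

```text
0 [-0.  0.  0.] 0.0
0.06 [-0.     0.001  0.016] 0.001
0.15 [-0.001  0.004  0.04 ] 0.004
0.25 [-0.001  0.009  0.065] 0.009
0.35 [-0.003  0.018  0.091] 0.018
0.45 [-0.004  0.028  0.115] 0.029
0.55 [-0.006  0.041  0.138] 0.042
0.65 [-0.009  0.056  0.159] 0.057
0.75 [-0.011  0.074  0.179] 0.075
0.85 [-0.014  0.093  0.197] 0.094
0.95 [-0.018  0.114  0.213] 0.115
1.0 [-0.019  0.125  0.221] 0.126
1.03 [-0.02   0.131  0.225] 0.133
1.05 [-0.021  0.136  0.227] 0.137
1.06 [-0.021  0.138  0.229] 0.14
[ 0.52621689 -0.1279886   0.08290654] 0.05488705027629662 0.0 [ 0.62833697 -0.72830553 -0.03678458]
```

Emit:
{"op": "arm_command", "data": {"fingers": [1,1,1,1,1,1,1], "translation": [[0,0,0],[0,0,0],[0,0,0],[0,0,0],[0,0,0],[0,0,0],[0,0,0]], "turn": [0,0,0,0,0,0,0]}}

```text
t: 3.15
eef_pos: [0.5277, -0.1278, 0.083]
tcp_rot: [[0.146, -0.989, 0.003], [-0.989, -0.146, 0.0], [0.0, -0.003, -1.0]]
wrist_force: [5.4, 0.9, -2.4]
gripper_width: 0.0259
gripper_force: 15.0
```

Emit:
{"op": "arm_command", "data": {"fingers": [1,1,1,1,1,1,1,1], "translation": [[0,0,0.008],[0,0.001,0.02],[0,0.003,0.033],[-0.001,0.006,0.05],[-0.001,0.009,0.065],[-0.002,0.014,0.078],[-0.003,0.018,0.091],[-0.003,0.023,0.103]], "turn": [0,0,0,0,0,0,0,0]}}

```text
t: 3.95
eef_pos: [0.5241, -0.1046, 0.1863]
tcp_rot: [[0.146, -0.989, 0.003], [-0.989, -0.146, 0.0], [-0.0, -0.003, -1.0]]
wrist_force: [5.2, 0.7, -3.5]
gripper_width: 0.0261
gripper_force: 15.0
```

Emit:
{"op": "arm_command", "data": {"fingers": [1,1,1,1,1,1,1,1], "translation": [[-0.001,0.005,0.012],[-0.002,0.011,0.024],[-0.003,0.018,0.035],[-0.004,0.025,0.046],[-0.006,0.033,0.056],[-0.007,0.042,0.066],[-0.008,0.051,0.076],[-0.009,0.06,0.085]], "turn": [0,0,0,0,0,0,0,0]}}

```text
t: 4.75
eef_pos: [0.5148, -0.0447, 0.2709]
tcp_rot: [[0.146, -0.989, 0.002], [-0.989, -0.146, 0.0], [0.0, -0.002, -1.0]]
wrist_force: [6.2, 0.8, -2.5]
gripper_width: 0.0258
gripper_force: 15.0
```

Emit:
{"op": "arm_command", "data": {"fingers": [1,1,1,1,1,1,1,1], "translation": [[-0.0015,0.01,0.009],[-0.0035,0.0205,0.0175],[-0.0055,0.031,0.025],[-0.007,0.042,0.033],[-0.008,0.048,0.037],[-0.0085,0.053,0.039],[-0.0085,0.055,0.0405],[-0.0085,0.055,0.0405]], "turn": [0,0,0,0,0,0,0,0]}}

```text
t: 5.55
eef_pos: [0.5066, 0.008, 0.3093]
tcp_rot: [[0.144, -0.99, 0.0], [-0.99, -0.144, -0.004], [0.004, 0.0, -1.0]]
wrist_force: [11.1, -9.0, -10.0]
gripper_width: 0.0258
gripper_force: 15.0
```

Emit:
{"op": "arm_command", "data": {"fingers": [0.2,0,0,0,0,0,0], "translation": [[0,0,0],[0,0,0],[0,0,0],[0,0,0],[0.001,-0.005,0.02],[0.003,-0.02,0.05],[0.008,-0.05,0.08]], "turn": [0,0,0,0,0,0,0]}}

```text
t: 6.25
eef_pos: [0.513, -0.0395, 0.3922]
tcp_rot: [[0.148, -0.989, -0.001], [-0.989, -0.148, 0.0], [-0.0, 0.001, -1.0]]
wrist_force: [1.5, -0.3, 0.8]
gripper_width: 0.0433
gripper_force: 0.0
```

Run:
```python
from h import *
s=arm.state();print(s['t'],s['eef_pos'],s['gripper_width'],s['wrist_force'])
im,d,m=snap('side'); save('s1',im); np.savez('pics/s1.npz',im=im,d=d)
P=[(0,0)]
cx=np.array([-.153,.988,0]);h=np.array([.4863,.1327,.0705])
for th in(.9,1.0,1.05): 
    p=h-.276*np.cos(th)*cx+np.array([0,0,.276*np.sin(th)]); print(th,p.round(3),proj(m,p).round(1))
im2,d2,m2=snap('scene'); np.savez('pics/sc1.npz',im=im2,d=d2)
hh=np.vstack([im,im2]); 
save('s1',np.hstack([im[60:300,150:400],im2[60:300,130:380]]))
```

```text
6.25 [ 0.512981   -0.03953056  0.39218622] 0.04334271167076637 [ 1.5049023  -0.25973908  0.83427623]
0.9 [ 0.513 -0.037  0.287] [256.4 137. ]
1.0 [ 0.509 -0.015  0.303] [252.4 135.1]
1.05 [ 0.507 -0.003  0.31 ] [250.2 134.5]
```

View pics/s1.png

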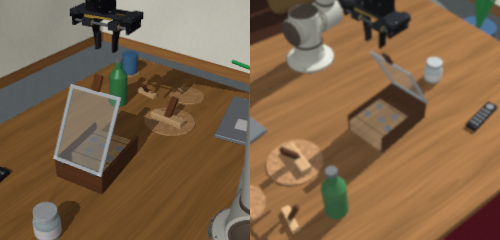

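Run:
```python
from h import *
z=np.load('pics/s1.npz');d=z['d'];m=arm.camera_model('side');t=np.array([.513,-.0395,.3922])
cx=np.array([-.153,.988,0]);cy=np.array([-.988,-.153,0])
Q=[]
for v in range(0,250):
    for u in range(150,400):
        if d[v,u]>0:
            p=atd(m,u,v,d[v,u])-t
            if abs(p@cx)<.15 and abs(p@cy)<.25 and p[2]>-.04: Q.append((p@cx,p@cy,p[2]))
Q=np.array(Q)
for a in np.arange(-.03,.36,.02):
    q=Q[(Q[:,2]>=a)&(Q[:,2]<a+.02)]
    if len(q)>3: print(round(a,2),len(q),'cx',np.percentile(q[:,0],[5,50,98]).round(3),'cy',np.percentile(q[:,1],[2,98]).round(3))
```

```text
-0.03 35 cx [-0.007  0.006  0.012] cy [-0.029  0.03 ]
-0.01 92 cx [-0.008  0.007  0.014] cy [-0.031  0.033]
0.01 101 cx [-0.007  0.009  0.015] cy [-0.034  0.036]
0.03 82 cx [-0.007  0.01   0.015] cy [-0.038  0.048]
0.05 444 cx [-0.021  0.032  0.04 ] cy [-0.083  0.085]
0.07 506 cx [-0.018  0.025  0.04 ] cy [-0.088  0.093]
0.09 526 cx [-0.023  0.021  0.038] cy [-0.091  0.092]
0.11 228 cx [-0.015  0.021  0.025] cy [-0.049  0.016]
0.13 183 cx [-0.014  0.029  0.039] cy [-0.048  0.017]
0.15 258 cx [-0.004  0.027  0.038] cy [-0.046  0.034]
0.17 203 cx [-0.001  0.03   0.042] cy [-0.029  0.038]
0.19 258 cx [-0.     0.034  0.041] cy [-0.027  0.038]
0.21 229 cx [0.002 0.034 0.044] cy [-0.023  0.039]
```

Emit:
{"op": "arm_command", "data": {"fingers": [-1,-1,-1,-1,-1,-1,-1,-1], "translation": [[-0.01,-0.05,0],[-0.02,-0.1,-0.02],[-0.03,-0.15,-0.05],[-0.04,-0.2,-0.08],[-0.05,-0.25,-0.09],[-0.053,-0.26,-0.09],[-0.053,-0.26,-0.09],[-0.053,-0.26,-0.09]], "turn": [0,-0.01,-0.02,-0.03,-0.044,-0.044,-0.044,-0.044]}}

```text
t: 7.15
eef_pos: [0.46, -0.3002, 0.3004]
tcp_rot: [[0.006, -1.0, -0.002], [-1.0, -0.006, 0.001], [-0.001, 0.002, -1.0]]
wrist_force: [0.1, -0.4, -0.6]
gripper_width: 0.0862
gripper_force: 0.0
```

Run:
```python
from h import *
s=arm.state(); print(s['t'],np.round(s['eef_pos'],4),np.round(s['tcp_rot'],3).tolist())
im,d,m=snap('wrist'); save('w2',im); np.savez('pics/w2.npz',im=im,d=d,T=m['cam_to_world'],K=m['mtx'],k=m['k1'])
md=arm.camera_model('side')
D=lambda p:(195+(p[0]+.5)/5.161-.5,145+(p[1]+.5)/5.161-.5)
cx=np.array([-.153,.988]);cy=np.array([-.988,-.153]);o=np.array([.504,.0195])
for p in((254,280),(297,314),(228,337),(383,330),(335,377)):
    w=onz(md,*D(p),.051)[:2]; print('puck',w.round(3),round((w-o)@cx,3),round((w-o)@cy,3))
```

```text
7.15 [ 0.46   -0.3002  0.3004] [[0.006, -1.0, -0.002], [-1.0, -0.006, 0.001], [-0.001, 0.002, -1.0]]
puck [ 0.558 -0.023] -0.051 -0.047
puck [ 0.514 -0.013] -0.033 -0.005
puck [0.532 0.032] 0.008 -0.03
puck [ 0.462 -0.033] -0.045 0.05
puck [0.456 0.022] 0.01 0.047
```

View pics/w2.png

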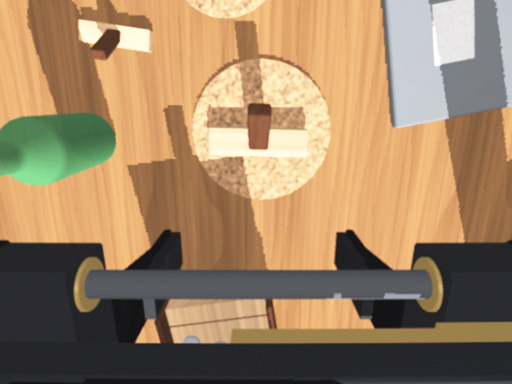

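Run:
```python
from h import *
z=np.load('pics/w2.npz');m=dict(mtx=z['K'],k1=float(z['k']),cam_to_world=z['T']);im=z['im'];d=z['d']
P=np.zeros(d.shape+(3,))
for v in range(40,230):
    for u in range(150,380):
        if d[v,u]>0:P[v,u]=atd(m,u,v,d[v,u])
Z=P[...,2]
hsv=cv2.cvtColor(im,cv2.COLOR_RGB2HSV); print(hsv[145,230],hsv[120,259],hsv[180,230],hsv[145,290])
for n,lo,hi in(('bar',.024,.036),('triv',.003,.0095),('hand',.045,.11)):
    k=(Z>lo)&(Z<hi); q=P[k]; print(n,k.sum(),np.round(cv2.minAreaRect(q[:,:2].astype(np.float32)),4) if 0 else cv2.minAreaRect(q[:,:2].astype(np.float32)),q[:,2].mean())
    if n=='triv': print('circle',cv2.minEnclosingCircle(q[:,:2].astype(np.float32)))
    if n=='hand':
        for a in np.arange(.045,.1,.01):
            w=q[(q[:,2]>a)&(q[:,2]<a+.01)]
            if len(w): print(round(a,3),w.mean(0).round(4),w.min(0).round(4),w.max(0).round(4))
for p in((209,128),(308,131),(261,128),(259,104)): print(p,onz(m,*p,.03).round(4),onz(m,*p,.006).round(4),onz(m,*p,.09).round(4))
# edges: long edge direction by gradient
g=((hsv[...,2]>215)&(Z>.02)&(Z<.04)).astype(np.uint8)
c=max(cv2.findContours(g,0,1)[0],key=cv2.contourArea); print('px rect',cv2.minAreaRect(c))
```

```text
[ 24  41 254] [ 10 142 162] [ 14 112 208] [ 23  48 254]
bar 2358 ((0.45918983221054077, -0.32721200585365295), (0.03626756742596626, 0.12849369645118713), 88.80225372314453) 0.029647937160620773
triv 11772 ((0.46155768632888794, -0.3457234799861908), (0.20568539202213287, 0.27861398458480835), 88.32109832763672) 0.0056451073293462125
circle ((0.4603290855884552, -0.3909400999546051), 0.14864479005336761)
hand 902 ((0.45931267738342285, -0.3521614670753479), (0.04841121658682823, 0.02594601921737194), 88.58387756347656) 0.07748032397634232
0.045 [ 0.4596 -0.332   0.05  ] [ 0.4468 -0.3367  0.0451] [ 0.4718 -0.3282  0.055 ]
0.055 [ 0.4595 -0.3391  0.0602] [ 0.4473 -0.3445  0.0553] [ 0.4725 -0.3355  0.0649]
0.065 [ 0.4599 -0.3461  0.0699] [ 0.4465 -0.3509  0.065 ] [ 0.4723 -0.3423  0.075 ]
0.075 [ 0.4595 -0.3565  0.0808] [ 0.4462 -0.3764  0.075 ] [ 0.472  -0.3489  0.085 ]
0.085 [ 0.459  -0.3661  0.0896] [ 0.4464 -0.3754  0.0852] [ 0.4716 -0.3562  0.0945]
(209, 128) [ 0.5222 -0.3452  0.03  ] [ 0.5258 -0.3433  0.006 ] [ 0.5132 -0.3498  0.09  ]
(308, 131) [ 0.395  -0.3421  0.03  ] [ 0.3912 -0.3401  0.006 ] [ 0.4045 -0.3472  0.09  ]
(261, 128) [ 0.4555 -0.3455  0.03  ] [ 0.4552 -0.3437  0.006 ] [ 0.4562 -0.3501  0.09  ]
(259, 104) [ 0.4583 -0.3751  0.03  ] [ 0.4582 -0.375   0.006 ] [ 0.4586 -0.3754  0.09  ]
px rect ((258.1751708984375, 142.01824951171875), (99.07192993164062, 27.854692459106445), 1.548157811164856)
```

Emit:
{"op": "arm_command", "data": {"fingers": [-0.3,-0.3,-0.3,-0.3,-0.3,-0.3,-0.3,-0.3], "translation": [[-0.001,-0.04,-0.02],[-0.002,-0.065,-0.05],[-0.002,-0.067,-0.09],[-0.002,-0.067,-0.135],[-0.002,-0.067,-0.175],[-0.002,-0.067,-0.205],[-0.002,-0.067,-0.2165],[-0.002,-0.067,-0.2165]], "turn": [-0.0097,-0.0097,-0.0097,-0.0097,-0.0097,-0.0097,-0.0097,-0.0097], "newtons": 60}}

```text
t: 8.0
eef_pos: [0.4587, -0.3658, 0.0838]
tcp_rot: [[-0.021, -1.0, -0.002], [-1.0, 0.021, 0.001], [-0.001, 0.002, -1.0]]
wrist_force: [-0.2, -0.3, 0.5]
gripper_width: 0.057
gripper_force: 0.0
```

Emit:
{"op": "arm_command", "data": {"fingers": [1,1,1,1,1,1,1,1], "translation": [[0,0,0],[0,0,0],[0,0,0],[0,0,0],[0,0,0],[0,0,0],[0,0,0],[0,0,0]], "turn": [0,0,0,0,0,0,0,0], "newtons": 60}}

```text
t: 8.8
eef_pos: [0.4589, -0.3674, 0.0853]
tcp_rot: [[-0.023, -1.0, 0.001], [-1.0, 0.023, -0.001], [0.001, -0.001, -1.0]]
wrist_force: [-1.2, -0.1, 4.8]
gripper_width: 0.0257
gripper_force: 60.0
```

Emit:
{"op": "arm_command", "data": {"fingers": [1,1,1,1,1,1,1,1], "translation": [[0,0,0.03],[0,0.01,0.07],[0.01,0.05,0.095],[0.023,0.095,0.095],[0.036,0.14,0.095],[0.049,0.185,0.095],[0.062,0.23,0.095],[0.067,0.249,0.095]], "turn": [0,0,0.01,0.02,0.03,0.045,0.0567,0.0567]}}

```text
t: 9.6
eef_pos: [0.5258, -0.1147, 0.1787]
tcp_rot: [[0.158, -0.987, -0.001], [-0.987, -0.158, 0.001], [-0.001, 0.001, -1.0]]
wrist_force: [0.5, -0.5, -1.7]
gripper_width: 0.0254
gripper_force: 60.0
```

Emit:
{"op": "arm_command", "data": {"fingers": [1,1,1,1], "translation": [[0,0,-0.02],[0,0,-0.04],[0,0,-0.04],[0,0,-0.04]], "turn": [0,0,0,0]}}

```text
t: 10.0
eef_pos: [0.5253, -0.1181, 0.1391]
tcp_rot: [[0.155, -0.988, -0.002], [-0.988, -0.155, -0.0], [-0.0, 0.002, -1.0]]
wrist_force: [0.4, 0.7, -1.9]
gripper_width: 0.0255
gripper_force: 60.0
```

Run:
```python
from h import *
s=arm.state(); print(s['t'],np.round(s['eef_pos'],4),np.round(s['tcp_rot'],3).tolist(),s['wrist_force'])
im,d,m=snap('side'); a=cv2.resize(im[120:260,190:350],(800,700))[100:700]; save('s2',a); np.savez('pics/s2.npz',im=im,d=d)
```

```text
10.0 [ 0.5253 -0.1181  0.1391] [[0.155, -0.988, -0.002], [-0.988, -0.155, -0.0], [-0.0, 0.002, -1.0]] [ 0.35971797  0.6991234  -1.87121079]
```

View pics/s2.png

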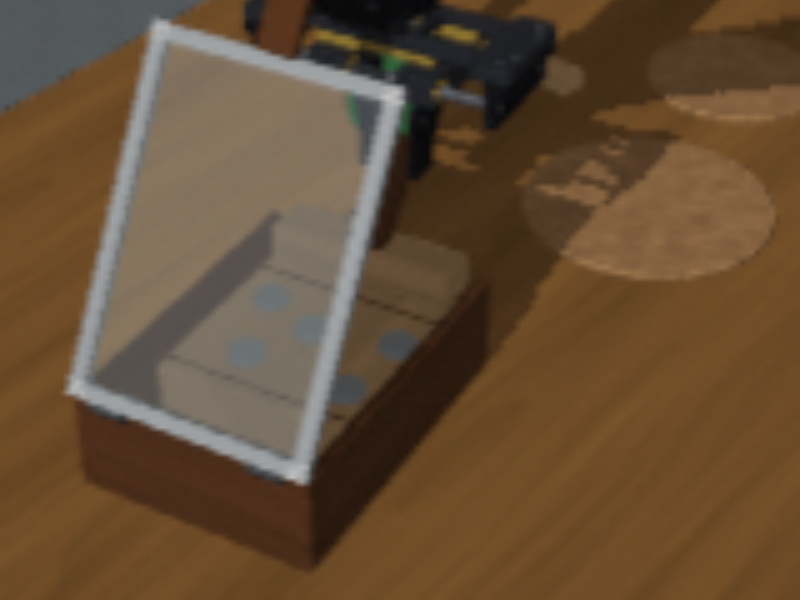

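Emit:
{"op": "arm_command", "data": {"fingers": [1,1,1,1,1,1,1], "translation": [[0.0038,-0.0247,-0.009],[0.0038,-0.0247,-0.013],[0.0038,-0.0247,-0.013],[-0.0034,0.0217,-0.013],[-0.0104,0.0672,-0.013],[-0.0104,0.0672,-0.013],[-0.0104,0.0672,-0.013]], "turn": [0,0,0,0,0,0,0]}}

```text
t: 10.75
eef_pos: [0.5156, -0.0496, 0.1277]
tcp_rot: [[0.158, -0.988, 0.002], [-0.988, -0.158, 0.0], [0.0, -0.002, -1.0]]
wrist_force: [0.4, 0.2, -1.6]
gripper_width: 0.0256
gripper_force: 60.0
```

```bash
cat > pk.py <<'E'
from h import *
import sys
s=arm.state(); print(s['t'],np.round(s['eef_pos'],4),'F',np.round(s['wrist_force'],1),np.round(s['tcp_rot'],3)[:2,1])
cx=np.array([-.153,.988]);cy=np.array([-.988,-.153]);o=np.array([.504,.0195])
print('grip case',((s['eef_pos'][:2]-o)@cx).round(4),((s['eef_pos'][:2]-o)@cy).round(4))
im,d,m=snap('side'); np.savez('pics/%s.npz'%sys.argv[1],im=im,d=d)
# rectify board plane (z=.051) to case frame: 4px/mm... x -120..110, y -80..80 ; and gutter plane
out=[]
for z in(.051,.016):
    src=[proj(m,(*(o+x*cx+y*cy),z)) for x,y in((-.12,-.08),(.11,-.08),(.11,.08),(-.12,.08))]
    H=cv2.getPerspectiveTransform(np.float32(src),np.float32([(0,0),(460,0),(460,320),(0,320)]))
    out.append(cv2.warpPerspective(im,H,(460,320)))
big=cv2.resize(im[140:265,190:350],(768,600))
save(sys.argv[1]+'_full',big)
hsv=cv2.cvtColor(out[0],cv2.COLOR_RGB2HSV)
save(sys.argv[1],cv2.resize(np.vstack([out[0],out[1]]),(431,600)))
E
python3 pk.py p1
```

```text
10.75 [ 0.5156 -0.0496  0.1277] F [ 0.4  0.2 -1.6] [-0.988 -0.158]
grip case -0.07 -0.0009
```

View pics/p1_full.png

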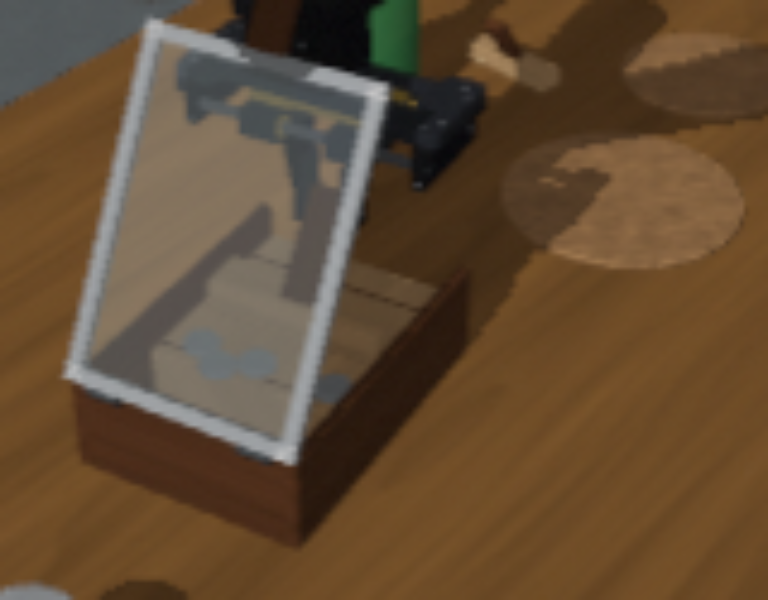

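```bash
python3 - <<'E'
from h import *
m=arm.camera_model('side'); im=np.load('pics/p1.npz')['im']; hsv=cv2.cvtColor(im,cv2.COLOR_RGB2HSV)
cx=np.array([-.153,.988]);cy=np.array([-.988,-.153]);o=np.array([.504,.0195])
for p in((203,340),(215,362),(257,360),(333,385),(290,290),(330,330),(200,390)):
    u,v=190+(p[0]+.5)/4.8-.5,140+(p[1]+.5)/4.8-.5
    w=onz(m,u,v,.051)[:2]-o; print(p,(w@cx).round(4),(w@cy).round(4),im[round(v),round(u)],hsv[round(v),round(u)])
E
cat > det.py <<'E'
from h import *
import sys
cx=np.array([-.153,.988]);cy=np.array([-.988,-.153]);o=np.array([.504,.0195])
m=arm.camera_model('side')
im=np.load('pics/%s.npz'%sys.argv[1])['im'].astype(int)
b=(im[...,2]-im[...,0])   # blue minus red: pucks > wood
k=(b>-8).astype(np.uint8)
for z,x0,x1 in((.051,-.115,.05),(.016,.04,.105)):
    poly=np.array([proj(m,(*(o+x*cx+y*cy),z)) for x,y in((x0,-.073),(x1,-.073),(x1,.073),(x0,.073))])
    M=np.zeros(k.shape,np.uint8); cv2.fillPoly(M,[np.round(poly).astype(int)],1)
    n,l,s,c=cv2.connectedComponentsWithStats(k&M,connectivity=4)
    for i in range(1,n):
        if s[i,4]>5:
            w=onz(m,*c[i],z)[:2]-o; print('z',z,'area',s[i,4],'case',(w@cx).round(3),(w@cy).round(3),im[l==i].mean(0).round())
E
for i in s1 s2 p1; do echo $i; python3 det.py $i; done
```

```text
(203, 340) 0.0212 -0.047 [108 114 115] [ 94  16 115]
(215, 362) 0.0369 -0.0274 [107 113 115] [ 98  18 115]
(257, 360) 0.0216 -0.0047 [107 113 115] [ 98  18 115]
(333, 385) 0.0195 0.0511 [70 72 74] [105  14  74]
(290, 290) -0.0552 -0.0259 [89 82 77] [13 34 89]
(330, 330) -0.0296 0.0204 [103  99  96] [ 13  17 103]
(200, 390) 0.0659 -0.02 [126 116 103] [ 17  47 126]
s1
z 0.051 area 222 case -0.023 0.015 [130. 131. 133.]
z 0.051 area 32 case -0.05 -0.046 [111. 115. 116.]
z 0.051 area 32 case -0.046 0.051 [73. 73. 74.]
z 0.051 area 35 case 0.008 -0.029 [110. 115. 116.]
z 0.016 area 162 case 0.056 -0.007 [143. 145. 146.]
s2
z 0.051 area 222 case -0.023 0.015 [129. 131. 132.]
z 0.051 area 33 case -0.05 -0.047 [110. 114. 115.]
z 0.051 area 30 case -0.046 0.05 [72. 73. 74.]
z 0.051 area 36 case 0.009 -0.029 [109. 114. 115.]
z 0.016 area 162 case 0.056 -0.007 [142. 144. 145.]
p1
z 0.051 area 191 case -0.02 0.019 [131. 132. 133.]
z 0.051 area 120 case 0.029 -0.023 [109. 113. 114.]
z 0.016 area 162 case 0.056 -0.007 [141. 144. 145.]
```

Emit:
{"op": "arm_command", "data": {"fingers": [1,1,1,1,1,1], "translation": [[0.0035,-0.0232,0],[0.0072,-0.0464,0],[0.0072,-0.0464,-0.001],[0.0072,-0.0464,-0.002],[0.0072,-0.0464,-0.003],[0.0072,-0.0464,-0.004]], "turn": [0,0,0,0,0,0]}}

```text
t: 11.4
eef_pos: [0.5224, -0.0982, 0.1243]
tcp_rot: [[0.156, -0.988, -0.0], [-0.988, -0.156, -0.002], [0.002, 0.0, -1.0]]
wrist_force: [-3.8, -4.2, 11.9]
gripper_width: 0.0258
gripper_force: 60.0
```

Emit:
{"op": "arm_command", "data": {"fingers": [0.2,0.2,0.2,0.2,1,1,1,1], "translation": [[0,0,0],[0,0,0],[0.0003,-0.002,0.006],[0.0003,-0.002,0.006],[0.0003,-0.002,0.006],[0.0003,-0.002,0.006],[0.0003,-0.002,0.006],[0.0003,-0.002,0.006]], "turn": [0,0,0,0,0,0,0,0], "newtons": 12}}

```text
t: 12.2
eef_pos: [0.5227, -0.0992, 0.1286]
tcp_rot: [[0.155, -0.988, -0.0], [-0.988, -0.155, 0.0], [-0.0, 0.0, -1.0]]
wrist_force: [1.5, -0.2, 1.1]
gripper_width: 0.0256
gripper_force: 12.0
```

Emit:
{"op": "arm_command", "data": {"fingers": [1,1,1,1,1,1,1,1], "translation": [[0.0018,-0.0114,-0.0042],[0.0034,-0.0219,-0.0101],[0.0049,-0.0317,-0.0172],[0.0062,-0.0403,-0.0258],[0.0074,-0.0477,-0.0354],[0.0083,-0.0536,-0.046],[0.0089,-0.0577,-0.0559],[0.0089,-0.0577,-0.0559]], "turn": [0,0,0,0,0,0,0,0]}}

```text
t: 13.0
eef_pos: [0.5311, -0.1576, 0.0709]
tcp_rot: [[0.154, -0.988, -0.002], [-0.988, -0.154, -0.0], [-0.0, 0.002, -1.0]]
wrist_force: [0.5, 0.0, -1.8]
gripper_width: 0.0258
gripper_force: 12.0
```

Emit:
{"op": "arm_command", "data": {"fingers": [1,1,1], "translation": [[0,0,0],[0,0,0],[0,0,0.002]], "turn": [0,0,0], "newtons": 60}}

```text
t: 13.3
eef_pos: [0.5312, -0.1567, 0.0747]
tcp_rot: [[0.155, -0.988, -0.001], [-0.988, -0.155, 0.0], [-0.0, 0.001, -1.0]]
wrist_force: [0.3, -0.1, -1.6]
gripper_width: 0.0251
gripper_force: 60.0
```

Run:
```python
from h import *
s=arm.state(); print(s['t'],np.round(s['eef_pos'],4),s['gripper_width'],np.round(s['wrist_force'],1))
cx=np.array([-.153,.988,0]);cy=np.array([-.988,-.153,0]);o=np.array([.504,.0195,0])
t=np.array(s['eef_pos']); print('grip case',((t-o)@cx).round(4))
# scene depth: profile of scraper bar in case frame
for n in('scene','side'):
    im,d,m=snap(n); np.savez('pics/pv_%s.npz'%n,im=im,d=d)
    Q=[]
    for v in range(100,300):
        for u in range(130,360):
            if d[v,u]>0:
                p=atd(m,u,v,d[v,u])-o; a=(p@cx,p@cy,p[2])
                if -.22<a[0]<.0 and abs(a[1])<.07 and .04<a[2]<.16: Q.append(a)
    Q=np.array(Q)
    for y0,y1 in((.035,.06),(-.06,-.035)):
        q=Q[(Q[:,1]>y0)&(Q[:,1]<y1)]
        print(n,y0,[(round(x,3),round(float(np.max(q[(q[:,0]>=x)&(q[:,0]<x+.01),2])),3)) for x in np.arange(-.2,-.02,.01) if ((q[:,0]>=x)&(q[:,0]<x+.01)).any()])
```

```text
13.3 [ 0.5312 -0.1567  0.0747] 0.02508228000101549 [ 0.3 -0.1 -1.6]
grip case -0.1783
scene 0.035 [(np.float64(-0.19), 0.153), (np.float64(-0.06), 0.048), (np.float64(-0.05), 0.05), (np.float64(-0.04), 0.05), (np.float64(-0.03), 0.049)]
scene -0.06 [(np.float64(-0.2), 0.148), (np.float64(-0.13), 0.07), (np.float64(-0.12), 0.084), (np.float64(-0.11), 0.094), (np.float64(-0.1), 0.093), (np.float64(-0.09), 0.085), (np.float64(-0.08), 0.05), (np.float64(-0.07), 0.05), (np.float64(-0.06), 0.049), (np.float64(-0.05), 0.05), (np.float64(-0.04), 0.051), (np.float64(-0.03), 0.05)]
side 0.035 [(np.float64(-0.2), 0.16), (np.float64(-0.19), 0.15), (np.float64(-0.18), 0.141), (np.float64(-0.17), 0.15), (np.float64(-0.16), 0.16), (np.float64(-0.15), 0.15), (np.float64(-0.14), 0.151), (np.float64(-0.11), 0.091), (np.float64(-0.1), 0.093), (np.float64(-0.09), 0.087), (np.float64(-0.08), 0.08), (np.float64(-0.07), 0.046), (np.float64(-0.06), 0.046), (np.float64(-0.05), 0.046), (np.float64(-0.04), 0.046), (np.float64(-0.03), 0.046)]
side -0.06 []
```

Emit:
{"op": "arm_command", "data": {"fingers": [1,1,1,1,1], "translation": [[-0.0015,0.0099,0],[-0.0084,0.0543,0],[-0.0161,0.1037,0],[-0.0161,0.1037,0],[-0.0161,0.1037,0]], "turn": [0,0,0,0,0]}}

```text
t: 13.9
eef_pos: [0.5154, -0.0516, 0.0751]
tcp_rot: [[0.158, -0.987, 0.0], [-0.987, -0.158, 0.0], [-0.0, -0.0, -1.0]]
wrist_force: [0.9, -0.9, -2.4]
gripper_width: 0.0255
gripper_force: 60.0
```

```bash
python3 pk.py p2
python3 - <<'E'
from h import *
m=arm.camera_model('side'); im=np.load('pics/p2.npz')['im'].astype(int); im0=np.load('pics/p1.npz')['im'].astype(int)
cx=np.array([-.153,.988]);cy=np.array([-.988,-.153]);o=np.array([.504,.0195])
# sample board-plane blue-red on grid
for nm,I in(('p1',im0),('p2',im)):
  print(nm)
  for z,xs in((.051,np.arange(-.0,.045,.006)),(.016,np.arange(.045,.105,.006))):
    for x in xs:
      print('%.3f'%x,' '.join('%3d'%(I[int(round(v)),int(round(u)),2]-I[int(round(v)),int(round(u)),0]) for u,v in [proj(m,(*(o+x*cx+y*cy),z)) for y in np.arange(-.072,.073,.006)]))
E
```

```text
13.9 [ 0.5154 -0.0516  0.0751] F [ 0.9 -0.9 -2.4] [-0.987 -0.158]
grip case -0.072 -0.0004
p1
-0.000 -18 -24 -24 -23 -23 -23 -23 -21 -21 -23 -23 -20 -20 -22 -21  -4   6   4 -46 -46 -44 -42 -42 -27 -33
0.006 -18 -24 -24 -24 -19 -23 -22 -22 -22 -21 -21 -17 -20 -22 -21 -14   6   6 -38 -47 -38 -23 -42 -25 -28
0.012 -19 -23 -14 -10   6 -15 -13 -22 -21 -18  -9   6  -7 -22 -21 -23   5   6  -8   0   1   3 -27 -27 -29
0.018 -19 -23  -4   5   7   6   2 -22 -21  -9   6   7   7  -4 -21 -22  -3   5   4   1   3   3  -1 -24 -27
0.024 -20 -22  -6   8   7   8   7   2 -17  -4   8   9   8   8 -11 -22 -14   0   5   3   4   3  -8 -25 -31
0.030 -18 -21 -17   7   7   8   7   8   7   7   6   8   8   8 -18 -23 -21  -5   6   4   4   4  -8 -34 -30
0.036 -17 -14 -20 -12   3   7   7   8   7   7   4   0   1  -1 -17 -18 -18 -17   6   4   0  -2 -29 -34 -34
0.042 -18 -22 -22 -23 -22 -11  -6   8   7   7   2 -21 -20 -21 -21 -21 -22 -23  -1   5  -5 -42 -41 -26 -32
0.045 -10 -19 -14 -22 -22 -14 -22 -16 -21 -22 -13 -20 -18  -4 -20 -13 -20   3   5  -1 -28 -28 -28 -28 -29
0.051   6   5   5   4   6   5   4   5   5   6   5  
[... 2114 characters left out ...]
   6   0 -15   5  -5   6   5   7   5   1 -15  -2 -26 -27 -26 -29
0.069 -45 -36 -42 -46 -34 -45 -35 -42 -46 -34 -44 -47 -35 -33  -1   6  -1   5 -38 -50 -49 -31 -29 -27 -28
0.075 -48 -49 -47 -48 -50 -49 -47 -47 -50 -47 -49 -51 -49 -49 -51 -31 -50 -50 -51 -52 -49 -44 -36 -28 -28
0.081 -48 -48 -50 -49 -50 -50 -50 -50 -49 -48 -49 -49 -49 -50 -49 -50 -50 -49 -50 -50 -50 -52 -47 -26 -28
0.087 -53 -48 -49 -51 -51 -50 -51 -51 -49 -51 -52 -49 -50 -51 -51 -52 -51 -49 -51 -52 -50 -51 -49 -33 -25
0.093 -49 -50 -51 -49 -50 -50 -48 -51 -50 -51 -49 -51 -51 -51 -50 -52 -51 -51 -50 -52 -53 -50 -49 -45 -28
0.099 -50 -50 -51 -48 -50 -49 -50 -48 -50 -49 -48 -49 -49 -50 -51 -51 -51 -51 -50 -49 -52 -50 -48 -51 -36
```

Emit:
{"op": "arm_command", "data": {"fingers": [1,1,1,1,1,1], "translation": [[0.006,-0.04,0.003],[0.0135,-0.088,0.006],[0.02,-0.13,0.02],[0.02,-0.15,0.06],[0.01,-0.18,0.08],[0.01,-0.18,0.08]], "turn": [0,0,0,0,0,0]}}

```text
t: 14.55
eef_pos: [0.5262, -0.2379, 0.1582]
tcp_rot: [[0.149, -0.989, 0.007], [-0.989, -0.149, -0.002], [0.003, -0.006, -1.0]]
wrist_force: [0.8, 0.1, -2.5]
gripper_width: 0.0258
gripper_force: 60.0
```

Run:
```python
from h import *
s=arm.state(); print(s['t'],np.round(s['eef_pos'],4),np.round(s['tcp_rot'],3).tolist(),np.round(s['wrist_force'],1))
z=np.load('pics/w2.npz');m=dict(mtx=z['K'],k1=float(z['k']),cam_to_world=z['T'])
P=np.array([onz(m,*p,.006) for p in((192,128),(330,128),(261,57),(261,199))]); print(P.round(4).tolist())
# scene-based trivet: mask by colour vs wood in scene0 & side0 ellipses
for n in('scene','side'):
    im,d,mm=snap(n); np.savez('pics/q_%s.npz'%n,im=im,d=d)
    pts=[]
    # trivet fit by depth height 3..9mm
    for v in range(120,300):
        for u in range(100,380):
            if d[v,u]>0:
                p=atd(mm,u,v,d[v,u])
                if .0035<p[2]<.0085 and np.hypot(p[0]-.457,p[1]+.338)<.12: pts.append(p[:2])
    h=cv2.convexHull(np.float32(pts))[:,0]; A=np.c_[2*h,np.ones(len(h))]; c=np.linalg.lstsq(A,(h**2).sum(1),rcond=None)[0]; print(n,len(pts),c[:2].round(4),np.sqrt(c[2]+c[:2]@c[:2]).round(4))
    print('pucks/board check saved')
```

```text
14.55 [ 0.5262 -0.2379  0.1582] [[0.149, -0.989, 0.007], [-0.989, -0.149, -0.002], [0.003, -0.006, -1.0]] [ 0.8  0.1 -2.5]
[[0.5489, -0.3432, 0.006], [0.3615, -0.3444, 0.006], [0.456, -0.433, 0.006], [0.4543, -0.2429, 0.006]]
scene 1579 [ 0.4581 -0.3377] 0.117
pucks/board check saved
side 904 [ 0.4599 -0.3342] 0.0972
pucks/board check saved
```

Emit:
{"op": "arm_command", "data": {"fingers": [1,1,1,1,1,1,1,1], "translation": [[-0.012,-0.045,0],[-0.025,-0.09,-0.01],[-0.037,-0.135,-0.03],[-0.05,-0.18,-0.06],[-0.0547,-0.1987,-0.09],[-0.0547,-0.1987,-0.107],[-0.0547,-0.1987,-0.115],[-0.0547,-0.1987,-0.118]], "turn": [0,0,0,0,0,0,0,0]}}

```text
t: 15.45
eef_pos: [0.4703, -0.431, 0.0349]
tcp_rot: [[0.155, -0.988, -0.003], [-0.988, -0.155, 0.002], [-0.002, 0.003, -1.0]]
wrist_force: [0.0, 0.5, -2.6]
gripper_width: 0.0249
gripper_force: 60.0
```

Emit:
{"op": "arm_command", "data": {"fingers": [1,1,1,1,1], "translation": [[0,0,-0.001],[0,0,-0.002],[0,0,-0.004],[0,0,-0.006],[0,0,-0.006]], "turn": [0,0,0,0,0]}}

```text
t: 15.95
eef_pos: [0.4715, -0.432, 0.0315]
tcp_rot: [[0.155, -0.988, 0.001], [-0.988, -0.155, -0.001], [0.001, -0.001, -1.0]]
wrist_force: [-0.1, -0.2, -0.6]
gripper_width: 0.0252
gripper_force: 60.0
```

Emit:
{"op": "arm_command", "data": {"fingers": [1,1,1,1], "translation": [[0,0,0.004],[-0.0005,-0.0045,0.004],[-0.0005,-0.0045,0.001],[-0.0005,-0.0045,-0.0005]], "turn": [0,0,0,0]}}

```text
t: 16.35
eef_pos: [0.4705, -0.4372, 0.0306]
tcp_rot: [[0.155, -0.988, 0.001], [-0.988, -0.155, -0.001], [0.001, -0.0, -1.0]]
wrist_force: [-1.2, -1.6, 2.5]
gripper_width: 0.0251
gripper_force: 60.0
```

Emit:
{"op": "arm_command", "data": {"fingers": [1,1,1], "translation": [[0,0,0],[0,0,0],[0,0,0]], "turn": [0,0,0], "newtons": 10}}

```text
t: 16.65
eef_pos: [0.4705, -0.4367, 0.0305]
tcp_rot: [[0.155, -0.988, 0.001], [-0.988, -0.155, -0.0], [0.001, -0.0, -1.0]]
wrist_force: [1.2, -1.1, 0.5]
gripper_width: 0.0261
gripper_force: 10.0
```

Emit:
{"op": "arm_command", "data": {"fingers": [1,1,1,1,1,1,1,1], "translation": [[-0.0006,0.0041,0.0095],[-0.0015,0.01,0.02],[-0.0027,0.0174,0.0295],[-0.004,0.026,0.038],[-0.0055,0.0358,0.045],[-0.0072,0.0463,0.0507],[-0.0089,0.0577,0.055],[-0.0089,0.0577,0.055]], "turn": [0,0,0,0,0,0,0,0]}}

```text
t: 17.45
eef_pos: [0.4617, -0.3777, 0.0871]
tcp_rot: [[0.157, -0.988, 0.001], [-0.988, -0.157, -0.001], [0.001, -0.001, -1.0]]
wrist_force: [0.3, -1.0, 6.4]
gripper_width: 0.0259
gripper_force: 10.0
```

```bash
cat > sp.py <<'E'
from h import *
s=arm.state(); print(s['t'],np.round(s['eef_pos'],4),s['gripper_width'],np.round(s['wrist_force'],1))
c=np.array([.456,-.337,0]);cx=np.array([-.153,.988,0]);cy=np.array([-.988,-.153,0])
for n in('scene','side'):
    im,d,m=snap(n); np.savez('pics/st_%s.npz'%n,im=im,d=d); Q=[]
    for v in range(120,300):
        for u in range(100,380):
            if d[v,u]>0:
                p=atd(m,u,v,d[v,u])-c; a=(p@cx,p@cy,p[2])
                if abs(a[0])<.07 and .02<abs(a[1])<.08 and .012<a[2]<.05: Q.append(a)
    Q=np.array(Q); k=Q[Q[:,2]>.024]
    if len(k): print(n,len(k),cv2.minAreaRect(k[:,:2].astype(np.float32)),np.polyfit(k[:,0],k[:,2],1).round(3),np.percentile(k[:,2],[5,50,95]).round(4))
E
python3 sp.py
```

```text
17.45 [ 0.4617 -0.3777  0.0871] 0.025931977428344185 [ 0.3 -1.   6.4]
scene 136 ((0.0005528237670660019, -0.04272511228919029), (0.045217711478471756, 0.033929694443941116), 89.376708984375) [0.075 0.031] [0.0269 0.0313 0.035 ]
side 150 ((0.004261699505150318, -0.0005300641059875488), (0.04127421975135803, 0.12903641164302826), 0.9560588598251343) [0.018 0.03 ] [0.0258 0.0302 0.0339]
```

Emit:
{"op": "arm_command", "data": {"fingers": [0.2,0,-0.2,-0.2,-0.2,-0.2,-0.2], "translation": [[0,0,0],[0,0,0],[0,0,0],[0,0,0.02],[0,0,0.06],[0.01,0.03,0.11],[0.02,0.07,0.16]], "turn": [0,0,0,0,0,0,0]}}

```text
t: 18.25
eef_pos: [0.4775, -0.3232, 0.2275]
tcp_rot: [[0.153, -0.988, -0.001], [-0.988, -0.153, 0.0], [-0.0, 0.001, -1.0]]
wrist_force: [0.4, -0.3, -0.1]
gripper_width: 0.0521
gripper_force: 0.0
```

```bash
python3 sp.py
```

```text
18.25 [ 0.4775 -0.3232  0.2275] 0.05207455007230136 [ 0.4 -0.3 -0.1]
scene 186 ((0.0037638526409864426, -0.0001892372965812683), (0.1321137249469757, 0.036242902278900146), 89.88309478759766) [0.013 0.031] [0.0268 0.0308 0.0342]
side 152 ((0.0068360138684511185, -0.0009909272193908691), (0.04094599932432175, 0.1300707459449768), 0.9288957715034485) [-0.041  0.029] [0.0249 0.0292 0.0317]
```

Run:
```python
from h import *
a=np.load('pics/st_scene.npz')['im'][110:230,140:320]; b=np.load('pics/st_side.npz')['im'][130:260,190:350]
save('fin',np.hstack([cv2.resize(a,(420,280),interpolation=2),cv2.resize(b,(345,280),interpolation=2)]))
```

```text
(no output)
```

View pics/fin.png

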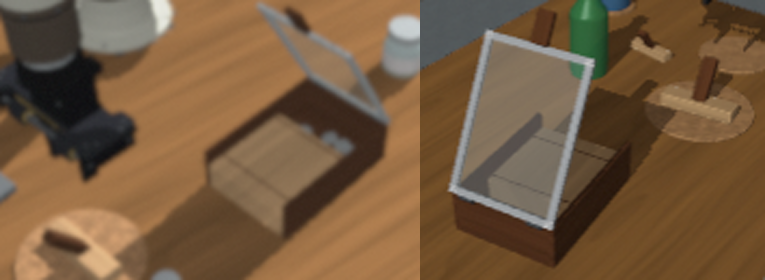

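Emit:
{"op": "arm_command", "data": {"fingers": [0,0,0,0,0,0,0,0], "translation": [[0.004,0.02,0.04],[0.008,0.05,0.08],[0.015,0.09,0.11],[0.02,0.13,0.135],[0.025,0.175,0.15],[0.03,0.22,0.162],[0.037,0.262,0.162],[0.037,0.281,0.162]], "turn": [0,0,0,0,0,0,0,0]}}

```text
t: 19.15
eef_pos: [0.515, -0.0391, 0.388]
tcp_rot: [[0.158, -0.987, -0.001], [-0.987, -0.158, 0.001], [-0.001, 0.0, -1.0]]
wrist_force: [0.3, 0.4, -1.3]
gripper_width: 0.0438
gripper_force: 0.0
```

Run:
```python
from h import *
s=arm.state(); print(s['t'],np.round(s['eef_pos'],4),s['gripper_width'])
t=np.array([.5066,.008,.3093]); print('to grip',(t-s['eef_pos']).round(4))
im,d,m=snap('scene');cx=np.array([-.153,.988,0]);cy=np.array([-.988,-.153,0]);o=np.array([.504,.0195,0])
z=np.load('pics/st_scene.npz')['d'];Q=[]
for v in range(130,230):
    for u in range(200,320):
        if z[v,u]>0:
            p=atd(m,u,v,z[v,u])-o;a=(p@cx,p@cy,p[2])
            if .045<a[0]<.1 and abs(a[1])<.07 and 0<a[2]<.07:Q.append(a)
Q=np.array(Q); print(len(Q),np.percentile(Q[:,2],[5,50,95,100]).round(3) if len(Q) else '')
```

```text
19.15 [ 0.515  -0.0391  0.388 ] 0.0437718864142652
to grip [-0.0084  0.0471 -0.0787]
231 [0.009 0.014 0.052 0.068]
```

Emit:
{"op": "arm_command", "data": {"fingers": [0,0,0,0,1,1,1,1], "translation": [[-0.004,0.027,-0.02],[-0.0075,0.042,-0.05],[-0.0084,0.0465,-0.072],[-0.0084,0.0465,-0.079],[-0.0084,0.0465,-0.079],[-0.0084,0.0465,-0.079],[-0.0084,0.0465,-0.079],[-0.0084,0.0465,-0.079]], "turn": [0,0,0,0,0,0,0,0], "newtons": 18}}

```text
t: 20.0
eef_pos: [0.5073, 0.004, 0.3109]
tcp_rot: [[0.154, -0.988, 0.003], [-0.988, -0.154, 0.0], [0.0, -0.003, -1.0]]
wrist_force: [1.6, -0.5, 0.7]
gripper_width: 0.0253
gripper_force: 18.0
```

Run:
```python
import numpy as np
r=.2725;t0=1.0725
ds=[.05,.1,.15,.2,.25,.3,.35,.4, .45,.5,.55,.6,.65,.7,.75,.8, .84,.88,.92,.95,.98,1.0,1.02,1.035, 1.045,1.052,1.058]
P=[np.array([-(r*(np.cos(t0-d)-np.cos(t0)))*-.153,-(r*(np.cos(t0-d)-np.cos(t0)))*.988,r*(np.sin(t0-d)-np.sin(t0))]) for d in ds]
b=np.zeros(3)
for i,p in enumerate(P):
    if i%8==0 and i: b=P[i-1]; print()
    print((p-b).round(4).tolist(),end=',')
```

```text
[0.0018, -0.0117, -0.0068],[0.0036, -0.023, -0.0142],[0.0052, -0.0339, -0.0221],[0.0069, -0.0444, -0.0306],[0.0084, -0.0545, -0.0397],[0.0099, -0.0641, -0.0492],[0.0113, -0.0733, -0.0592],[0.0127, -0.0819, -0.0696],
[0.0013, -0.0081, -0.0109],[0.0024, -0.0157, -0.0221],[0.0035, -0.0227, -0.0338],[0.0045, -0.0291, -0.0457],[0.0054, -0.0349, -0.058],[0.0062, -0.0402, -0.0706],[0.0069, -0.0447, -0.0834],[0.0075, -0.0487, -0.0964],
[0.0004, -0.0027, -0.0106],[0.0008, -0.005, -0.0212],[0.0011, -0.0068, -0.0319],[0.0012, -0.0079, -0.04],[0.0014, -0.0088, -0.0482],[0.0014, -0.0092, -0.0536],[0.0015, -0.0096, -0.059],[0.0015, -0.0097, -0.0631],
[0.0, -0.0001, -0.0027],[0.0, -0.0001, -0.0046],[0.0, -0.0002, -0.0063],
```

Emit:
{"op": "arm_command", "data": {"fingers": [1,1,1,1,1,1,1,1], "translation": [[0.0018,-0.0117,-0.0068],[0.0036,-0.023,-0.0142],[0.0052,-0.0339,-0.0221],[0.0069,-0.0444,-0.0306],[0.0084,-0.0545,-0.0397],[0.0099,-0.0641,-0.0492],[0.0113,-0.0733,-0.0592],[0.0127,-0.0819,-0.0696]], "turn": [0,0,0,0,0,0,0,0]}}

```text
t: 20.8
eef_pos: [0.52, -0.0782, 0.2392]
tcp_rot: [[0.155, -0.988, 0.002], [-0.988, -0.155, 0.001], [-0.0, -0.002, -1.0]]
wrist_force: [5.7, 0.2, 0.9]
gripper_width: 0.0263
gripper_force: 18.0
```

Emit:
{"op": "arm_command", "data": {"fingers": [1,1,1,1,1,1,1,1], "translation": [[0.0013,-0.0081,-0.0109],[0.0024,-0.0157,-0.0221],[0.0035,-0.0227,-0.0338],[0.0045,-0.0291,-0.0457],[0.0054,-0.0349,-0.058],[0.0062,-0.0402,-0.0706],[0.0069,-0.0447,-0.0834],[0.0075,-0.0487,-0.0964]], "turn": [0,0,0,0,0,0,0,0]}}

```text
t: 21.6
eef_pos: [0.5273, -0.1255, 0.142]
tcp_rot: [[0.154, -0.988, 0.002], [-0.988, -0.154, 0.002], [-0.002, -0.002, -1.0]]
wrist_force: [6.3, 6.2, -0.6]
gripper_width: 0.026
gripper_force: 18.0
```

Emit:
{"op": "arm_command", "data": {"fingers": [1,1,1,1,1,1,1,1], "translation": [[0.0003,-0.002,-0.0106],[0.0006,-0.004,-0.0212],[0.0009,-0.0058,-0.0319],[0.001,-0.0068,-0.04],[0.0012,-0.0076,-0.0482],[0.0012,-0.008,-0.0536],[0.0012,-0.0084,-0.059],[0.0012,-0.0085,-0.0631]], "turn": [0,0,0,0,0,0,0,0]}}

```text
t: 22.4
eef_pos: [0.5288, -0.1342, 0.0814]
tcp_rot: [[0.156, -0.988, 0.001], [-0.988, -0.156, 0.0], [-0.0, -0.001, -1.0]]
wrist_force: [-3.9, 8.0, 25.8]
gripper_width: 0.0256
gripper_force: 18.0
```

```bash
cat > lid.py <<'E'
from h import *
s=arm.state(); print(s['t'],np.round(s['eef_pos'],4),np.round(s['wrist_force'],1),s['gripper_width'])
cx=np.array([-.153,.988,0]);cy=np.array([-.988,-.153,0]);o=np.array([.504,.0195,0])
for n in('scene','side'):
    im,d,m=snap(n);Q=[]
    for v in range(120,280):
        for u in range(190,330):
            if d[v,u]>0:
                p=atd(m,u,v,d[v,u])-o;a=(p@cx,p@cy,p[2])
                if abs(a[0])<.115 and abs(a[1])<.083 and .06<a[2]<.11:Q.append(a)
    Q=np.array(Q); print(n,[(round(x,3),np.median(Q[(Q[:,0]>=x)&(Q[:,0]<x+.03),2]).round(4)) for x in np.arange(-.115,.11,.03)])
E
python3 lid.py
```

```text
22.4 [ 0.5288 -0.1342  0.0814] [-3.9  8.  25.8] 0.02563830563007309
scene [(np.float64(-0.115), np.float64(0.0766)), (np.float64(-0.085), np.float64(0.0772)), (np.float64(-0.055), np.float64(0.0768)), (np.float64(-0.025), np.float64(0.0768)), (np.float64(0.005), np.float64(0.0767)), (np.float64(0.035), np.float64(0.0768)), (np.float64(0.065), np.float64(0.0769)), (np.float64(0.095), np.float64(0.078))]
side [(np.float64(-0.115), np.float64(0.0752)), (np.float64(-0.085), np.float64(0.0751)), (np.float64(-0.055), np.float64(0.0748)), (np.float64(-0.025), np.float64(0.075)), (np.float64(0.005), np.float64(0.075)), (np.float64(0.035), np.float64(0.0749)), (np.float64(0.065), np.float64(0.0749)), (np.float64(0.095), np.float64(0.075))]
```

Flat and shut. Release and withdraw upward.

Emit:
{"op": "arm_command", "data": {"fingers": [0.3,0,-0.2,-0.2,-0.2,-0.2,-0.2,-0.2], "translation": [[0,0,0.001],[0,0,0.001],[0,0,0.001],[0,0,0.001],[0,0,0.02],[0,0,0.06],[0,0,0.11],[0,-0.02,0.16]], "turn": [0,0,0,0,0,0,0,0]}}

```text
t: 23.3
eef_pos: [0.5268, -0.1527, 0.2382]
tcp_rot: [[0.157, -0.988, -0.002], [-0.988, -0.157, 0.0], [-0.001, 0.002, -1.0]]
wrist_force: [1.5, -0.7, -0.3]
gripper_width: 0.0521
gripper_force: 0.0
```

Emit:
{"op": "arm_command", "data": {"fingers": [-0.2,-0.2,-0.2,-0.2], "translation": [[0,0,0.02],[0,0,0.02],[0,0,0.02],[0,0,0.02]], "turn": [0,0,0,0]}}

```text
t: 23.7
eef_pos: [0.5264, -0.1532, 0.2548]
tcp_rot: [[0.155, -0.988, -0.004], [-0.988, -0.155, 0.001], [-0.001, 0.004, -1.0]]
wrist_force: [-0.6, -0.8, -0.2]
gripper_width: 0.052
gripper_force: 0.0
```

```bash
python3 lid.py; python3 sp.py
python3 - <<'E'
from h import *
# bystander check: change between first and last pictures around candle/bottle/remote
for n,B in(('scene',{'candle':(313,130),'bottle':(215,255),'remote':(361,177)}),('side',{'candle':(196,282),'bottle':(268,145),'remote':(137,245)})):
    a=np.load('pics/%s0.npz'%n)['im'].astype(int);b=np.load('pics/st_%s.npz'%n)['im'].astype(int)
    print(n,{k:round(np.abs(a-b)[v-15:v+15,u-15:u+15].mean(),1) for k,(u,v) in B.items()})
E
```

```text
23.7 [ 0.5264 -0.1532  0.2548] [-0.6 -0.8 -0.2] 0.05201148387468566
scene [(np.float64(-0.115), np.float64(0.0775)), (np.float64(-0.085), np.float64(0.0767)), (np.float64(-0.055), np.float64(0.0769)), (np.float64(-0.025), np.float64(0.0769)), (np.float64(0.005), np.float64(0.0771)), (np.float64(0.035), np.float64(0.0768)), (np.float64(0.065), np.float64(0.0769)), (np.float64(0.095), np.float64(0.0781))]
side [(np.float64(-0.115), np.float64(0.0753)), (np.float64(-0.085), np.float64(0.0747)), (np.float64(-0.055), np.float64(0.0749)), (np.float64(-0.025), np.float64(0.0749)), (np.float64(0.005), np.float64(0.0749)), (np.float64(0.035), np.float64(0.0749)), (np.float64(0.065), np.float64(0.0749)), (np.float64(0.095), np.float64(0.075))]
23.8 [ 0.5269 -0.1532  0.255 ] 0.05207849452201281 [0.6 0.1 0. ]
scene 192 ((0.00334746390581131, -0.0013194307684898376), (0.1353975385427475, 0.03597972169518471), 89.30990600585938) [0.02 0.03] [0.0258 0.0304 0.0342]
side 153 ((0.0081337820738554, -0.0014930590987205505), (0.040949009358882904, 0.13145585358142853), 1.412393569946289) [-0.009  0.029] [0.0256 0.0293 0.0323]
scene {'candle': np.float64(7.1), 'bottle': np.float64(4.5), 'remote': np.float64(5.6)}
side {'candle': np.float64(3.5), 'bottle': np.float64(5.4), 'remote': np.float64(2.1)}
```

```bash
python3 -c "
from plant import arm
print(arm.finish_job())"
```

```text
the job is handed in; nothing more can be done
None
```

The job is handed in at about 24 s: my last pictures showed the board empty of pucks, with steel visible in the gutter. The scraper stands about 5 mm from the trivet's centre, the cover is flat shut, and nothing came near the candle, bottle or remote. The tool could not tilt, so I leaned the scraper back in the fingers and flicked the last pucks in, and I saw only about three of the five in the gutter directly.

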